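# Fit a shelf leg at its length mark and close the cam lever

### The arm

A 6-joint arm with a two-finger parallel gripper is mounted at the origin on the work surface. World frame = base frame: x ahead of the robot, y to its left, z up, the work surface at z = 0. Lengths are in m, angles in degrees, forces in N, time in s.
With the tool pointing down it reaches from about 0.4 to 0.825 m from the base axis. Payload 7 kg.
Tool frame: the origin (TCP) lies midway between the tips of the shut fingers; the grasp point (between the pads) lies 19 mm behind it; z points along the fingers, y is the direction in which the jaws open and shut (so a half turn about z gives the same grasp; the last joint's range is limited). The gripper opens to 88 mm and grips with 3 to 60 N. Pads are 19 mm wide; open, the fingers measure 130 mm over their backs; the gripper's body (78 mm by 193 mm) begins 47 mm behind the grasp point.
Start: joints at [-57.519, 20.546, 0.682, 0, -70.136, -16.507], TCP at [0.186, -0.649, 0.202] pointing down, gripper open.
Joint ranges: [-176.03, 176.03], [-82.01, 121.73], [-58.28, 71.71], [-173.87, 95.51], [-174.79, -0.11], [-173.66, 173.66]. Speed limits (degrees/s): [136.94, 136.94, 172.46, 180, 180, 180].

### API

Orientations are given as [roll, pitch, yaw] about the fixed x, y, z axes, in that order (R = Rz(yaw) Ry(pitch) Rx(roll)).
In Python, from plant import ctrl, snapshot gives the robot as it stands.
- The arm moves only by the shell command python3 -m pendant 'ROWS'. ROWS is JSON, a list of rows, each a list of 7 numbers: the shift along the tool's x, y, z in m, then the turn, a rotation vector about the tool's x, y, z in rad, then the opening, from -1 (shut) to 1 (fully open), so that 0 is half open. In form: [[x, y, z, ax, ay, az, jaw], ...]. A call has 1 to 12 rows; each row is the pose to reach, as a shift and turn from the pose commanded when the call began, along the tool's axes at that moment; what a row does not reach only later rows make up. A row lasts 1/8 s, in which the tool goes at most 62.5 mm and 10.7 degrees, less where a joint would pass 70% of its speed; a pose out of reach is approached as far as the arm can. A call with a gripper value outside its range is refused whole. The fingers move at their own pace and stop on an object; the grip force is fixed at half the most. Time passes only in rows, so rows that repeat a pose let the fingers close. It gives the time, the measured TCP pose, the force and the opening at its end, in the units of the state.
- ctrl.get_obs(): the state, without advancing time (a new reading comes with each control period).
- snapshot(name): name is "side" or "top" or "wrist"; returns a dict with "image" (480x640x3 uint8, blue, green, red), "mtx" (3x3 intrinsics, pixels), "eye" and "attitude" of the camera in the world; the wrist camera has in their place "tool_from_camera" (4x4, takes a point from camera to tool coordinates, whose origin is the TCP and whose axes are the flange's). Camera axes: x right, y up, looking along -z (the intrinsics and any distortion apply to the point x, -y, -z); pixel columns grow to the right and rows downward; lengths in m; the calibration is good to about 2 mm. A picture is of the moment at which its call begins: read the wrist's pose just before it. There is no depth.
- ctrl.close_job(): hands the job in, once; it reports no verdict.
The state is a dict: "clock": time; "joint_pos": joint angles; "qvel": joint speeds; "tau": joint torques, N m; "tool_pos": TCP position; "orientation": TCP orientation; "force": force on the tool from outside, world axes, zero at the start; "moment": the same for the moment, N m; "opening": finger opening in m.
Only numpy, scipy, OpenCV 4.12 (cv2) and the standard library are available. Lean on these libraries where they do the work, as an engineer would, in place of code of your own. Each camera call takes 0.05 s, during which the arm holds its last target.

### The job

One corner of a seedling shelf stands upturned on the bench: take the sliding leg that fits its sleeve (the middle-thick one of the three, 22 mm) out of its green block and lower it, rubber foot up, into the sleeve until the lower edge of its orange ring is level with the sleeve's rim. Keep holding it there, for it would sink if let go, and only then slide the red cam lever round to its closed stop, by turning the gripper together with the leg so that a finger pushes the lever's upright post. Finish still holding the leg at its mark with the lever fully closed, and leave the other two legs and the rest of the bench things alone.

Things in the scene. Friction and masses are not known exactly. Their poses are not given: they have to be found in the camera images.
- leg_22: The right leg. Origin on its axis at its lower end, z up. Upright round leg 128 mm high: 22 mm aluminium tube, lower end chamfered, orange ring 60 to 66 mm above the origin, on top a black rubber foot 26 mm wide, 12 mm high. Starts in a 30 mm deep loose hole of a fixed green block 58 x 58 x 40 mm, origin 10 mm above the bench. About 0.16 kg.
- leg_mark (a point): Point on the axis of the 22 mm leg at the lower edge of its orange ring, 60 mm above its lower end; this comes level with the sleeve's rim.
- leg_grip (a point): Good grasp point on the axis of the 22 mm leg, 98 mm above its lower end (38 mm above leg_mark). From here a finger passes clear above the sleeve and reaches the lever's post; the leg's top is 30 mm higher.
- leg_16: Wrong leg, too thin. Origin on its axis at its lower end, z up. Upright round leg 128 mm high: 16 mm aluminium tube, lower end chamfered, orange ring 60 to 66 mm above the origin, on top a black rubber foot 20 mm wide, 12 mm high. Starts in a 30 mm deep loose hole of a fixed green block 58 x 58 x 40 mm, origin 10 mm above the bench. Leave it there.
- leg_28: Wrong leg, too thick. Origin on its axis at its lower end, z up. Upright round leg 128 mm high: 28 mm aluminium tube, lower end chamfered, orange ring 60 to 66 mm above the origin, on top a black rubber foot 32 mm wide, 12 mm high. Starts in a 30 mm deep loose hole of a fixed green block 58 x 58 x 40 mm, origin 10 mm above the bench. Leave it there.
- sleeve_rim (a point): Centre of the mouth of the sleeve, 100 mm above the bench; z up, x towards the lever post at joint value 0. The sleeve is an upright steel tube (bore 25 mm, outside 40 mm) on a blue base plate 110 x 110 x 12 mm fixed to the bench. Its floor lies 88 mm below the rim, so a leg at its mark hangs 28 mm above the floor. Place and yaw vary.
- cam_lever (a joint): Angle (rad) of the red cam lever, which slides round the sleeve's axis: 0 open, 1.0 closed stop, growing anticlockwise seen from above. Starts at 0 to 0.25; stays where left (friction about 5 N at its post). Its horizontal arm reaches 78 mm out from the axis, 82 to 92 mm above the bench, ending at a white cheek when closed.
- lever_post (a point): Centre of the top of the lever's upright round post: 10 mm thick, 24 mm from the sleeve's axis, rising 44 mm above the rim. A 20 mm wide finger gripping the leg meets it when the finger's middle is about 39 degrees round from it (47 for a 25 mm wide one). To close, come from its clockwise side (seen from above) and push anticlockwise.
- pot: Bystander: black round plant pot, 80 mm wide, 75 mm high, with a seedling; origin under its centre.
- spray_bottle: Bystander: white spray bottle with a green head, 68 mm wide, 144 mm high; origin under its centre.
- trowel: Bystander: flat hand trowel with an orange handle, lying on the bench.
- bolt_bin: Bystander: small open yellow bin, 100 x 70 x 35 mm; origin under its centre.
- stake_box: Bystander: small cardboard box of plant labels, 90 x 60 mm, about 105 mm high with the labels; origin under its centre.

How it is judged:
By the outcome, as a careful person would: the job done as asked, in the order asked, and still so for the second after the job is handed in, while the arm keeps its last pose, push and grip.
It also fails if it takes over 45 s, if anything falls off the work surface, if the arm or the gripper's body presses on something with over 40 N, if the wrist force passes 120 N, or if a joint passes its speed limit or range.

## Working session

There is one attempt and no reset: what is moved stays moved. The work goes in short steps, Python scripts to look and compute and a shell command to move; the robot and the scene stay as the last step left them, time stands still between calls to the robot, and variables do not carry over. Pictures are saved under pics/ and viewed, and the job is handed in when it is done.

```bash
ls; mkdir -p pics; python3 - <<'E'
from plant import ctrl, snapshot
import cv2
print(ctrl.get_obs())
for n in("side","top","wrist"):
    s=snapshot(n); cv2.imwrite(f"pics/{n}0.png",s["image"])
    print(n,{k:v for k,v in s.items() if k!="image"})
E
```

```text
pics
{'clock': 0.0, 'joint_pos': array([-5.75176680e+01,  2.05923571e+01,  6.34931491e-01, -1.95619777e-02,
       -7.01371595e+01, -1.65072571e+01]), 'qvel': array([ 0.00410975, -0.01604784, -0.04975564, -0.00180574,  0.10772359,
        0.01996916]), 'tau': array([-2.29733712e-03, -5.82719493e+01,  2.93039292e+01,  6.99709520e+00,
        6.66759574e-03, -1.18232870e-04]), 'tool_pos': array([ 0.18559922, -0.64843294,  0.20062288]), 'orientation': array([ 1.79904088e+02, -9.24603256e-03, -1.64031579e+02]), 'force': array([ 0.0663717 , -0.08999008,  0.14952957]), 'moment': array([ 0.01705414, -0.00450516, -0.03268216]), 'opening': 0.08755626148724895}
side {'mtx': array([[506.66903141,   0.        , 314.37545809],
       [  0.        , 506.66903141, 232.0392537 ],
       [  0.        ,   0.        ,   1.        ]]), 'eye': array([0.04799111, 0.64742594, 0.8454106 ]), 'attitude': array([  47.3233365 ,    1.14479905, -142.97810677])}
top {'mtx': array([[568.08851054,   0.        , 312.89268405],
       [  0.        , 568.08851054, 239.22133018],
       [  0.        ,   0.        ,   1.        ]]), 'eye': array([0.49018151, 0.00587391, 1.5157899 ]), 'attitude': array([  3.5216771 ,  -0.12140144, -90.94438409])}
wrist {'mtx': array([[404.20279109,   0.        , 321.96637588],
       [  0.        , 404.20279109, 239.53586287],
       [  0.        ,   0.        ,   1.        ]]), 'tool_from_camera': array([[-8.63182519e-04,  9.70012404e-01,  2.43053884e-01,
         6.59956885e-02],
       [ 9.99999523e-01,  7.26236654e-04,  6.53038503e-04,
        -3.46775999e-04],
       [ 4.56940809e-04,  2.43054331e-01, -9.70012569e-01,
        -1.83407026e-01],
       [ 0.00000000e+00,  0.00000000e+00,  0.00000000e+00,
         1.00000000e+00]])}
```

View pics/side0.png

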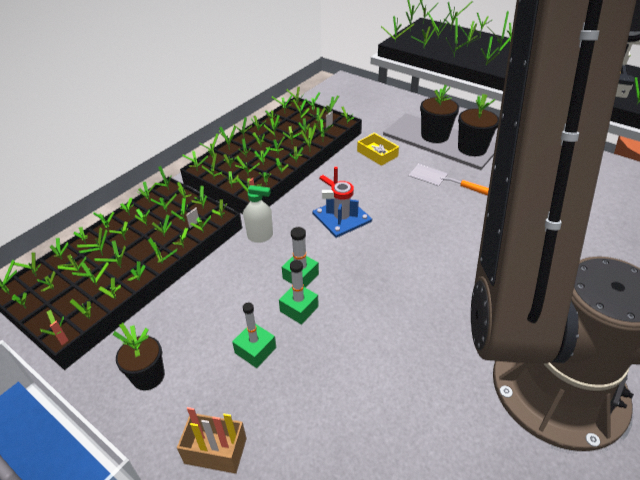

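View pics/top0.png

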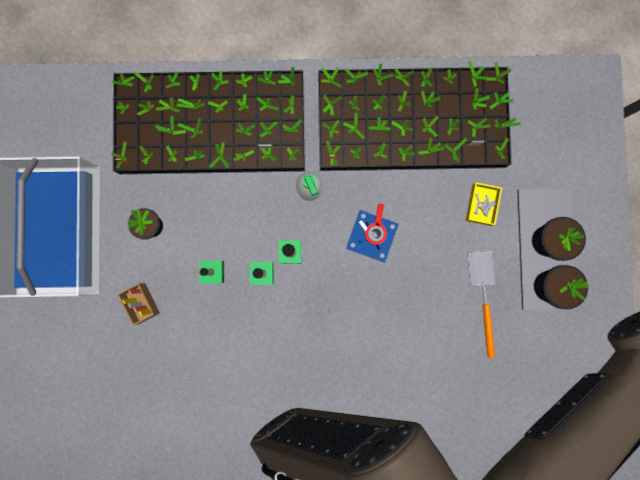

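View pics/wrist0.png

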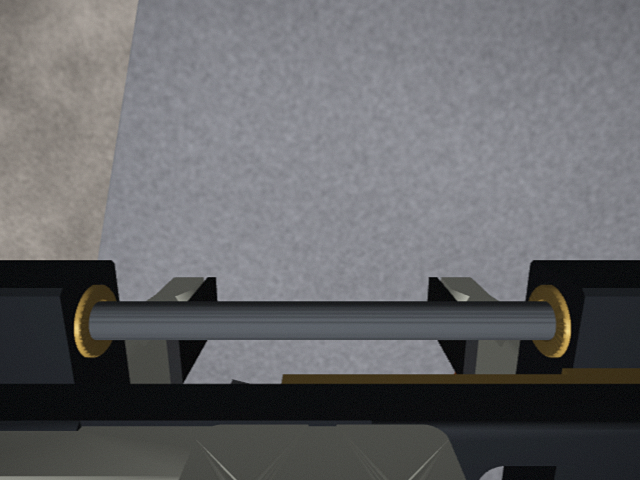

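The top view shows the legs at about (206,272), (258,273) and (289,250), and the sleeve at (376,233). I'll enlarge these areas.

```bash
python3 - <<'E'
import cv2, numpy as np
t=cv2.imread("pics/top0.png"); s=cv2.imread("pics/side0.png")
a=cv2.resize(t[225:295,190:310],None,fx=6,fy=6,interpolation=cv2.INTER_CUBIC)
cv2.imwrite("pics/t_legs.png",a)
a=cv2.resize(t[195:270,335:415],None,fx=8,fy=8,interpolation=cv2.INTER_CUBIC)[:600]
cv2.imwrite("pics/t_sl.png",a)
a=cv2.resize(s[220:370,225:335],None,fx=4,fy=4,interpolation=cv2.INTER_CUBIC)
b=cv2.resize(s[160:240,305:380],None,fx=4,fy=4,interpolation=cv2.INTER_CUBIC)
c=np.zeros((600,740,3),np.uint8); c[:600,:440]=a;c[:320,440:]=b
cv2.imwrite("pics/s_crop.png",c)
E
```

```text
(no output)
```

View pics/t_legs.png

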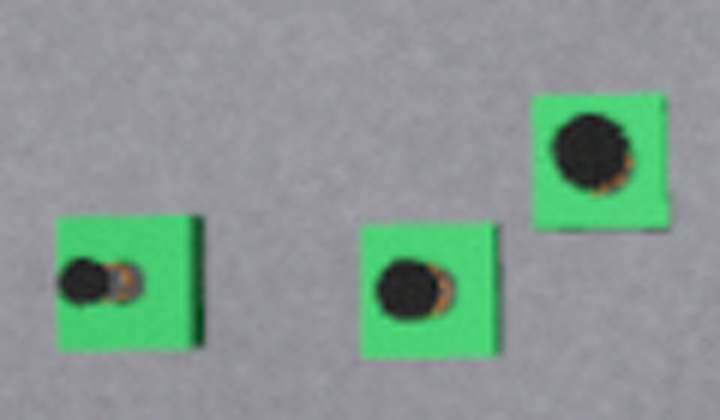

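View pics/t_sl.png

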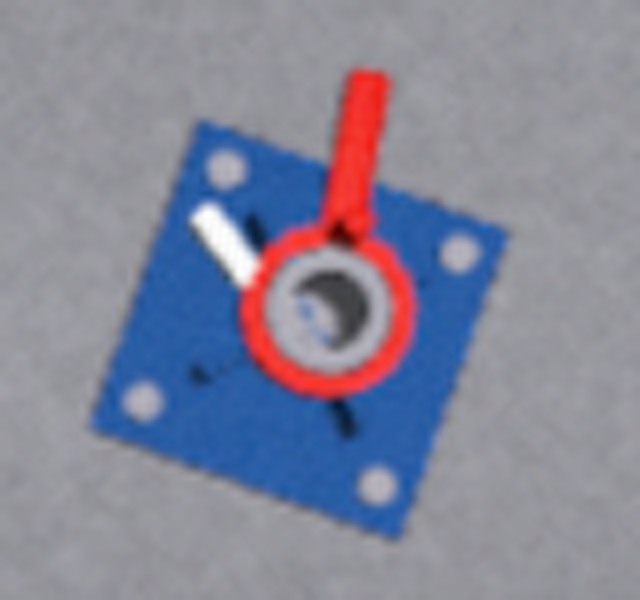

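View pics/s_crop.png

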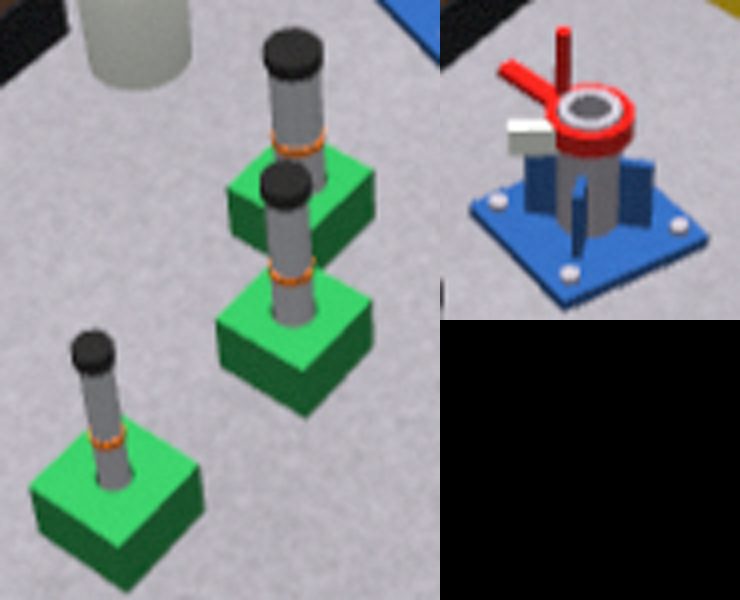

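```bash
cat > h.py <<'E'
import numpy as np
from scipy.spatial.transform import Rotation as R
C={"top":([[568.08851054,0,312.89268405],[0,568.08851054,239.22133018],[0,0,1]],[0.49018151,0.00587391,1.5157899],[3.5216771,-0.12140144,-90.94438409]),
"side":([[506.66903141,0,314.37545809],[0,506.66903141,232.0392537],[0,0,1]],[0.04799111,0.64742594,0.8454106],[47.3233365,1.14479905,-142.97810677])}
F=np.diag([1,-1,-1.])
def plane(cam,uv,z):
    K,e,a=C[cam];K=np.array(K);e=np.array(e)
    d=R.from_euler('xyz',a,degrees=True).as_matrix()@F@np.linalg.inv(K)@[uv[0],uv[1],1]
    return (e+d*(z-e[2])/d[2])
def proj(cam,p):
    K,e,a=C[cam]
    q=np.array(K)@F@R.from_euler('xyz',a,degrees=True).as_matrix().T@(np.array(p)-e)
    return q[:2]/q[2]
def wplane(obs,s,uv,z):
    M=s["tool_from_camera"];Rt=R.from_euler('xyz',obs["orientation"],degrees=True).as_matrix()
    d=Rt@M[:3,:3]@F@np.linalg.inv(s["mtx"])@[uv[0],uv[1],1]
    e=obs["tool_pos"]+Rt@M[:3,3]
    return e+d*(z-e[2])/d[2]
def wproj(obs,s,p):
    M=s["tool_from_camera"];Rt=R.from_euler('xyz',obs["orientation"],degrees=True).as_matrix()
    q=M[:3,:3].T@(Rt.T@(np.array(p)-obs["tool_pos"])-M[:3,3]); q=s["mtx"]@F@q
    return q[:2]/q[2]
E
python3 - <<'E'
from h import *
np.set_printoptions(precision=4,suppress=True)
t=lambda u,v,f,x,y:((u+.5)/f-.5+x,(v+.5)/f-.5+y)
m=t(408,290,6,190,225); b=t(591,152,6,190,225); th=t(84,281,6,190,225)
for n,p in(("mid",m),("big",b),("thin",th)): print(n,plane("top",p,.138))
print("mid side",plane("side",t(286,178,4,225,220),.138),"block",plane("top",t(428,290,6,190,225),.04))
print("rim top",plane("top",t(329,309,8,335,195),.1),"side",plane("side",t(590,108,4,195,160),.1))
for q in ((366,72),(345,229),(330,205)): print(q,plane("top",t(*q,8,335,195),.092))
print("post side",plane("side",t(563,31,4,195,160),.144))
for q in ((203,122),(508,232),(402,540),(92,428)): print("base",plane("top",t(*q,8,335,195),.012))
E
```

```text
mid [0.4954 0.1368 0.138 ]
big [0.5499 0.0622 0.138 ]
thin [0.5012 0.2674 0.138 ]
mid side [0.4949 0.1368 0.138 ] block [0.4956 0.1374 0.04  ]
rim top [ 0.5898 -0.1557  0.1   ] side [ 0.5895 -0.1566  0.1   ]
(366, 72) [ 0.665 -0.17   0.092]
(345, 229) [ 0.6155 -0.1623  0.092 ]
(330, 205) [ 0.6231 -0.1577  0.092 ]
post side [ 0.613 -0.161  0.144]
base [ 0.659  -0.1253  0.012 ]
base [ 0.6206 -0.2258  0.012 ]
base [ 0.519  -0.1881  0.012 ]
base [ 0.5578 -0.0863  0.012 ]
```

```bash
cat >> h.py <<'E'
def row(obs,p,yaw,cmd=None):
    Rt=R.from_euler('xyz',obs["orientation"] if cmd is None else cmd,degrees=True)
    d=Rt.inv().apply(np.array(p)-obs["tool_pos"])
    w=(Rt.inv()*R.from_euler('xyz',[180,0,yaw],degrees=True)).as_rotvec()
    return np.round(np.r_[d,w],4)
def show():
    from plant import ctrl
    np.set_printoptions(precision=4,suppress=True)
    o=ctrl.get_obs(); print(o["clock"],o["tool_pos"],o["orientation"],"F",o["force"],"M",o["moment"],o["opening"],o["joint_pos"]); return o
E
python3 - <<'E'
from h import *
o=show(); print(row(o,[.45,-.30,.26],-140))
E
```

```text
0.15 [ 0.1856 -0.6486  0.2008] [ 179.9268   -0.0089 -164.0309] F [-0.7947 -0.2149 -0.9906] M [-0.0206  0.0052  0.0283] 0.08756479494996458 [-57.5182  20.5836   0.6456  -0.0131 -70.1348 -16.5082]
[-0.3501  0.2625 -0.0589  0.0013  0.0001 -0.4194]
```

```bash
python3 -m pendant '[[-0.35,0.262,-0.059,0,0,-0.42,1],[-0.35,0.262,-0.059,0,0,-0.42,1],[-0.35,0.262,-0.059,0,0,-0.42,1],[-0.35,0.262,-0.059,0,0,-0.42,1],[-0.35,0.262,-0.059,0,0,-0.42,1],[-0.35,0.262,-0.059,0,0,-0.42,1],[-0.35,0.262,-0.059,0,0,-0.42,1],[-0.35,0.262,-0.059,0,0,-0.42,1],[-0.35,0.262,-0.059,0,0,-0.42,1]]'; python3 - <<'E'
from h import *
o=show(); print(row(o,[.495,.137,.24],-110))
E
```

```text
clock: 1.27
tool_pos: [0.4501, -0.3003, 0.2603]
orientation: [180.0, -0.0, -139.9]
force: [-0.3, -0.0, -1.0]
opening: 0.0877
1.275 [ 0.4501 -0.3003  0.2603] [ 179.9725   -0.0151 -139.8819] F [-0.3494 -0.0099 -0.9768] M [ 0.0033  0.0162 -0.0155] 0.08768469150154981 [-12.9492   5.9449 -10.8288  -0.0046 -73.2574 -36.9313]
[-0.3161  0.3055  0.0204  0.0005 -0.0001 -0.5215]
```

```bash
python3 -m pendant '[[-0.316,0.3055,0.02,0,0,-0.5215,1],[-0.316,0.3055,0.02,0,0,-0.5215,1],[-0.316,0.3055,0.02,0,0,-0.5215,1],[-0.316,0.3055,0.02,0,0,-0.5215,0.4],[-0.316,0.3055,0.02,0,0,-0.5215,0.4],[-0.316,0.3055,0.02,0,0,-0.5215,0.4],[-0.316,0.3055,0.02,0,0,-0.5215,0.4],[-0.316,0.3055,0.02,0,0,-0.5215,0.4],[-0.316,0.3055,0.02,0,0,-0.5215,0.4]]'; python3 - <<'E'
from h import *
from plant import snapshot
import cv2
o=show(); print(row(o,[.4953,.137,.089],-110))
s=snapshot("wrist"); cv2.imwrite("pics/w1.png",s["image"])
print(wproj(o,s,[.4953,.137,.138]))
E
```

```text
clock: 2.4
tool_pos: [0.4954, 0.1354, 0.2401]
orientation: [180.0, -0.1, -110.1]
force: [0.3, -1.4, -1.0]
opening: 0.0614
2.4 [0.4954 0.1354 0.2401] [ 179.9606   -0.064  -110.1166] F [ 0.3317 -1.3819 -0.978 ] M [-0.036   0.107  -0.0043] 0.0614358093860431 [ 37.2155   3.8485 -15.8077   0.0015 -70.419  -57.3326]
[-0.0016  0.0006  0.1511  0.0007 -0.0011 -0.002 ]
[322.1195 234.1907]
```

View pics/w1.png

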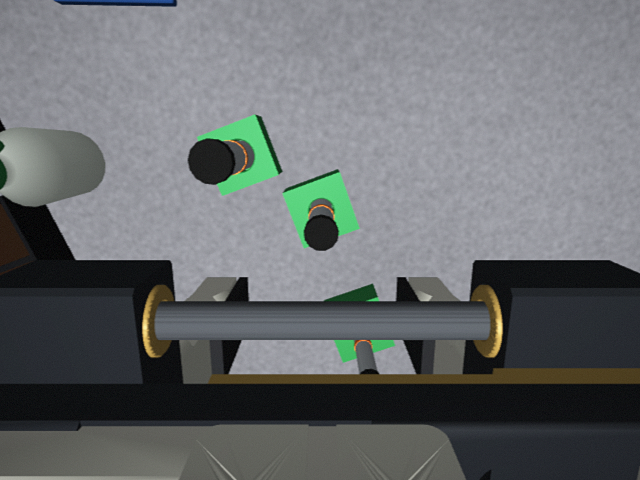

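The foot is at (321,232) against a predicted (322,234), so I can go straight down.

```bash
python3 -m pendant '[[0,0,0.05,0,0,0,0.4],[0,0,0.1,0,0,0,0.4],[0,0,0.13,0,0,0,0.4],[0,0,0.151,0,0,0,0.4],[0,0,0.151,0,0,0,0.4],[0,0,0.151,0,0,0,0.4]]'; python3 - <<'E'
from h import *
from plant import snapshot
import cv2
o=show()
s=snapshot("wrist"); cv2.imwrite("pics/w2.png",s["image"])
E
```

```text
clock: 3.2
tool_pos: [0.4963, 0.1357, 0.0907]
orientation: [-179.9, 0.0, -110.2]
force: [0.7, -0.2, 0.5]
opening: 0.0618
3.2 [0.4963 0.1357 0.0907] [-179.9427    0.0499 -110.1535] F [ 0.6996 -0.1816  0.4832] M [0.0084 0.0472 0.0177] 0.0618278698196983 [ 37.2002  11.4134 -28.0855   0.0277 -50.4281 -57.3714]
```

View pics/w2.png

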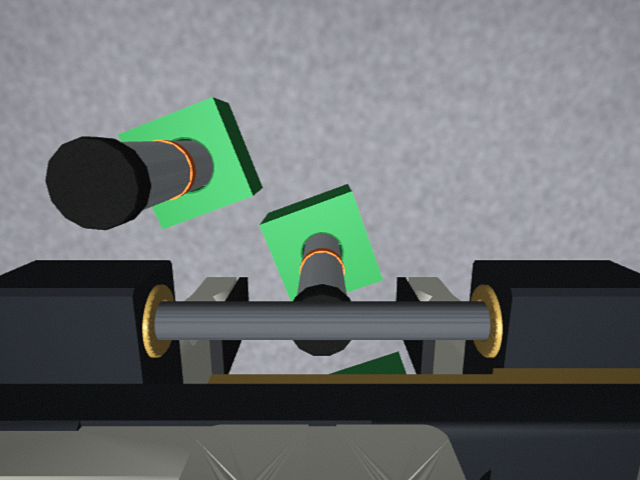

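```bash
python3 -m pendant '[[-0.001,0.001,0.0015,0,0,0,0.4],[-0.001,0.001,0.0015,0,0,0,-1],[-0.001,0.001,0.0015,0,0,0,-1],[-0.001,0.001,0.0015,0,0,0,-1],[-0.001,0.001,0.0015,0,0,0,-1],[-0.001,0.001,0.0015,0,0,0,-1],[-0.001,0.001,0.0015,0,0,0,-1],[-0.001,0.001,0.0015,0,0,0,-1]]'; python3 - <<'E'
from h import *
o=show()
E
```

```text
clock: 4.25
tool_pos: [0.495, 0.1377, 0.0881]
orientation: [-180.0, 0.0, -110.1]
force: [0.3, 0.0, 0.0]
opening: 0.0253
4.25 [0.495  0.1377 0.0881] [-179.9999    0.0005 -110.082 ] F [0.3058 0.013  0.0335] M [ 0.0016  0.0435 -0.0475] 0.025261160774138515 [ 37.4726  11.5734 -28.2749  -0.0002 -50.1512 -57.5544]
```

```bash
python3 -m pendant '[[0,0,0,0,0,0,-1],[0,0,0,0,0,0,-1],[0,0,0,0,0,0,-1]]'; python3 - <<'E'
from h import *
o=show()
E
```

```text
clock: 4.62
tool_pos: [0.4949, 0.1377, 0.0881]
orientation: [-180.0, -0.0, -110.1]
force: [0.4, -0.7, -0.3]
opening: 0.0248
4.625 [0.4949 0.1377 0.0881] [-179.9998   -0.0021 -110.0804] F [ 0.3511 -0.6832 -0.2524] M [-0.0016  0.0089 -0.03  ] 0.02483104070805064 [ 37.4737  11.5734 -28.2784   0.0017 -50.1499 -57.5553]
```

```bash
python3 - <<'E'
from plant import snapshot
import cv2, numpy as np
s=snapshot("wrist")["image"]; t=snapshot("side")["image"]
a=cv2.resize(s[200:400,220:420],None,fx=2.5,fy=2.5,interpolation=cv2.INTER_CUBIC)
b=cv2.resize(t[200:350,235:310],None,fx=3.3,fy=3.3,interpolation=cv2.INTER_CUBIC)
c=np.zeros((500,760,3),np.uint8);c[:,:500]=a;c[:b.shape[0],500:500+b.shape[1]]=b
cv2.imwrite("pics/w3.png",c)
E
```

```text
(no output)
```

View pics/w3.png

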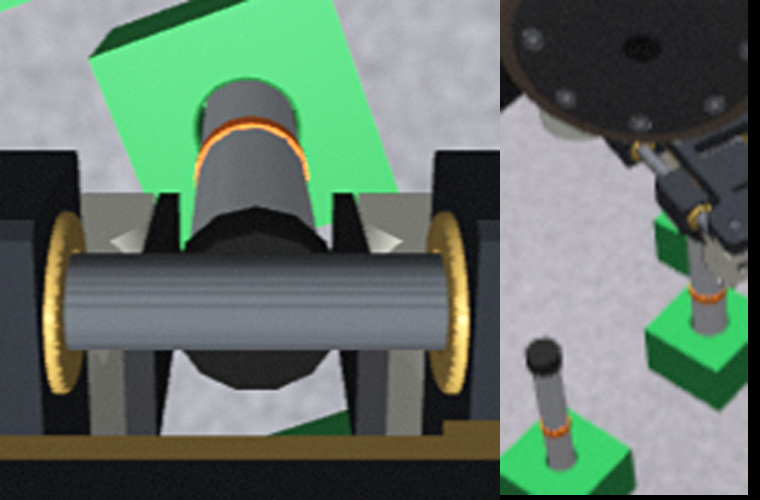

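Opening 24.8 mm is wider than the 22 mm tube, so the pads may be catching the foot. I'll regrip 6 mm lower.

```bash
python3 -m pendant '[[0,0,0,0,0,0,-0.2],[0,0,0.002,0,0,0,-0.2],[0,0,0.006,0,0,0,-0.2],[0,0,0.006,0,0,0,-1],[0,0,0.006,0,0,0,-1],[0,0,0.006,0,0,0,-1],[0,0,0.006,0,0,0,-1],[0,0,0.006,0,0,0,-1]]'; python3 - <<'E'
from h import *
o=show()
E
```

```text
clock: 5.72
tool_pos: [0.4949, 0.1377, 0.082]
orientation: [180.0, -0.0, -110.1]
force: [1.0, -0.4, -1.4]
opening: 0.0252
5.725 [0.4949 0.1377 0.082 ] [ 179.995    -0.0039 -110.0844] F [ 0.9734 -0.4491 -1.4161] M [0.0341 0.0791 0.0061] 0.025198777773924912 [ 37.4745  11.9948 -28.6872  -0.0029 -49.324  -57.557 ]
```

```bash
python3 -m pendant '[[0,0,0,0,0,0,-1],[0,0,0,0,0,0,-1],[0,0,0,0,0,0,-1]]'; python3 - <<'E'
from h import *
from plant import snapshot
import cv2
o=show()
s=snapshot("wrist")["image"]
cv2.imwrite("pics/w4.png",cv2.resize(s[210:390,200:440],None,fx=3.2,fy=3.2,interpolation=cv2.INTER_CUBIC))
E
```

```text
clock: 6.1
tool_pos: [0.4949, 0.1377, 0.0821]
orientation: [180.0, -0.0, -110.1]
force: [0.9, 0.8, -2.2]
opening: 0.025
6.1 [0.4949 0.1377 0.0821] [ 179.9977   -0.0013 -110.0833] F [ 0.8922  0.7999 -2.2444] M [ 0.0077  0.1211 -0.0407] 0.024996629113601867 [ 37.4746  11.9918 -28.6856  -0.0017 -49.325  -57.5568]
```

View pics/w4.png

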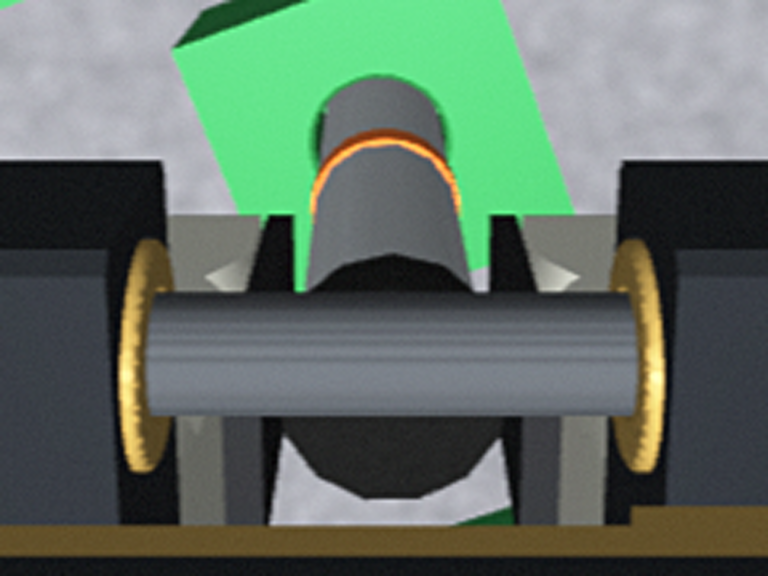

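```bash
python3 - <<'E'
from h import *
from plant import snapshot
s=snapshot("wrist"); o=show(); Rt=R.from_euler('xyz',o["orientation"],degrees=True)
for y in (.011,.0125):
  for z in (0,-.019,-.038,-.057):
    for x in (.0095,-.0095):
      u=[(wproj(o,s,o["tool_pos"]+Rt.apply([x,sg*y,z]))-[200,210])*3.2 for sg in(-1,1)]
      print(y,z,x,np.round(u[0]),np.round(u[1]))
# foot centre / tube expected, leg axis at TCP xy offset
for z in (.01,.07,.126,.138):
  c=np.array([.4953,.137,z]); print(z,(wproj(o,s,c)-[200,210])*3.2)
E
```

```text
6.2 [0.4949 0.1377 0.0821] [-179.9998    0.     -110.0811] F [-0.2279  0.6813 -1.16  ] M [ 0.0549  0.05   -0.031 ] 0.02515196293944853 [ 37.4742  11.9915 -28.6838   0.0002 -49.3246 -57.5554]
0.011 0 0.0095 [313. 163.] [461. 163.]
0.011 0 -0.0095 [315. 283.] [460. 283.]
0.011 -0.019 0.0095 [305. 205.] [469. 205.]
0.011 -0.019 -0.0095 [307. 336.] [467. 336.]
0.011 -0.038 0.0095 [295. 257.] [479. 257.]
0.011 -0.038 -0.0095 [298. 402.] [476. 402.]
0.011 -0.057 0.0095 [282. 323.] [491. 323.]
0.011 -0.057 -0.0095 [286. 484.] [487. 484.]
0.0125 0 0.0095 [303. 163.] [472. 163.]
0.0125 0 -0.0095 [305. 283.] [470. 283.]
0.0125 -0.019 0.0095 [294. 205.] [480. 205.]
0.0125 -0.019 -0.0095 [296. 336.] [478. 336.]
0.0125 -0.038 0.0095 [282. 257.] [491. 257.]
0.0125 -0.038 -0.0095 [285. 402.] [488. 402.]
0.0125 -0.057 0.0095 [268. 323.] [505. 322.]
0.0125 -0.057 -0.0095 [272. 484.] [501. 484.]
0.01 [385.0132 101.0608]
0.07 [383.6798 194.6959]
0.126 [381.5092 347.1316]
0.138 [380.8241 395.2365]
```

```bash
python3 -m pendant '[[0,0,-0.003,0,0,0,-1],[0,0,-0.012,0,0,0,-1],[0,0,-0.025,0,0,0,-1],[0,0,-0.04,0,0,0,-1],[0,0,-0.055,0,0,0,-1],[0,0,-0.07,0,0,0,-1],[0,0,-0.07,0,0,0,-1]]'; python3 - <<'E'
from h import *
from plant import snapshot
import cv2
o=show()
s=snapshot("wrist")["image"];t=snapshot("side")["image"]
a=cv2.resize(s[210:390,200:440],None,fx=1.8,fy=1.8,interpolation=cv2.INTER_CUBIC)
b=cv2.resize(t[180:350,225:325],None,fx=3.5,fy=3.5,interpolation=cv2.INTER_CUBIC)
c=np.zeros((595,790,3),np.uint8);c[:a.shape[0],:a.shape[1]]=a;c[:,435:785]=b
cv2.imwrite("pics/w5.png",c)
E
```

```text
clock: 7.08
tool_pos: [0.4957, 0.1383, 0.1537]
orientation: [-179.9, 0.1, -110.1]
force: [-0.4, 1.1, -2.3]
opening: 0.0248
7.075 [0.4957 0.1383 0.1537] [-179.902     0.1343 -110.073 ] F [-0.3531  1.0697 -2.3116] M [0.0491 0.0576 0.0177] 0.024761575732390306 [ 37.4752   7.5302 -23.4386   0.0125 -58.8653 -57.5548]
```

View pics/w5.png

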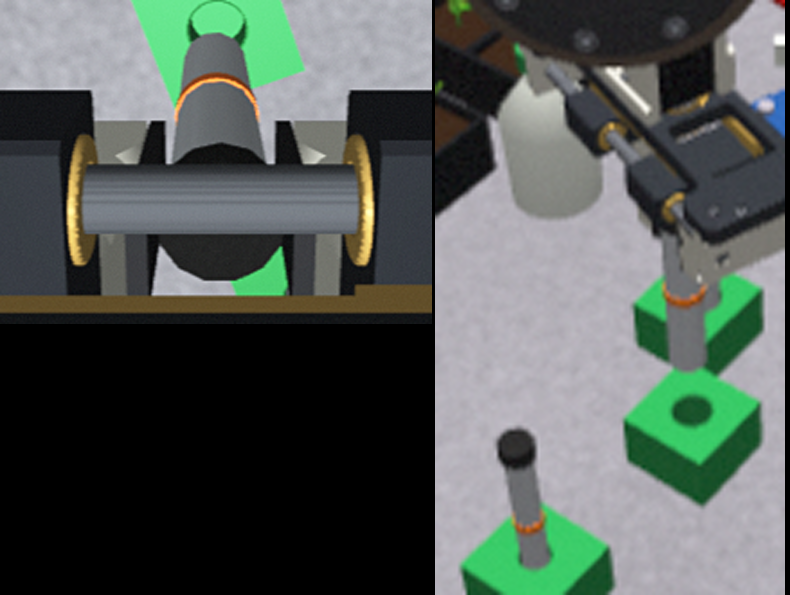

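```bash
python3 - <<'E'
from h import *
o=show(); print(row(o,[.5896,-.1563,.26],-160))
E
```

```text
7.175 [0.4947 0.1377 0.152 ] [ 179.9876    0.0087 -110.0918] F [-0.6588 -0.3859 -2.0199] M [0.078  0.1053 0.0138] 0.02480370467538709 [ 37.4727   7.624  -23.559   -0.0177 -58.8163 -57.5554]
[ 0.2435 -0.1901 -0.1081  0.0003  0.      0.8711]
```

```bash
python3 -m pendant '[[0,0,-0.05,0,0,0,-1],[0,0,-0.09,0,0,0,-1],[0.03,-0.024,-0.108,0,0,0.1,-1],[0.07,-0.055,-0.108,0,0,0.25,-1],[0.11,-0.086,-0.108,0,0,0.4,-1],[0.15,-0.117,-0.108,0,0,0.55,-1],[0.19,-0.148,-0.108,0,0,0.7,-1],[0.22,-0.172,-0.108,0,0,0.82,-1],[0.237,-0.185,-0.108,0,0,0.871,-1],[0.2435,-0.19,-0.108,0,0,0.871,-1],[0.2435,-0.19,-0.108,0,0,0.871,-1],[0.2435,-0.19,-0.108,0,0,0.871,-1]]'; python3 - <<'E'
from h import *
from plant import snapshot
import cv2
o=show()
s=snapshot("wrist")["image"];t=snapshot("side")["image"];p=snapshot("top")["image"]
cv2.imwrite("pics/w6.png",s);cv2.imwrite("pics/s6.png",t);cv2.imwrite("pics/t6.png",p)
b=cv2.resize(t[100:250,285:410],None,fx=4,fy=4,interpolation=cv2.INTER_CUBIC)
cv2.imwrite("pics/s6c.png",b)
E
```

```text
clock: 8.68
tool_pos: [0.5896, -0.1553, 0.2602]
orientation: [180.0, 0.0, -159.9]
force: [0.5, 0.2, -1.1]
opening: 0.0251
8.675 [ 0.5896 -0.1553  0.2602] [ 179.9909    0.0097 -159.8941] F [ 0.4599  0.2489 -1.0691] M [0.0826 0.0004 0.0237] 0.025058977316035944 [  3.573   12.6405  -2.6909  -0.012  -74.6618 -73.4639]
```

View pics/w6.png

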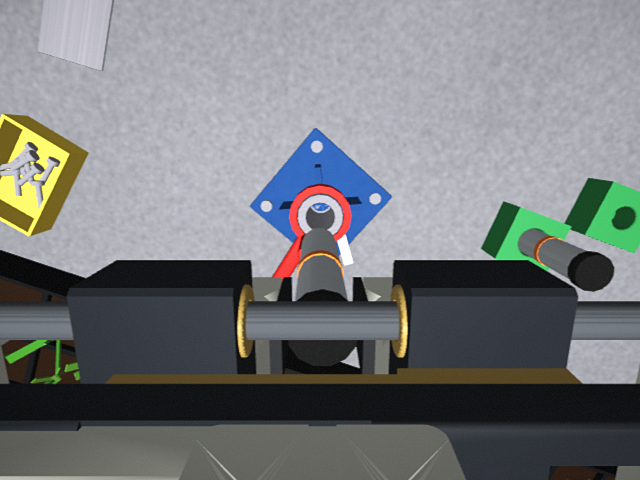

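View pics/s6c.png

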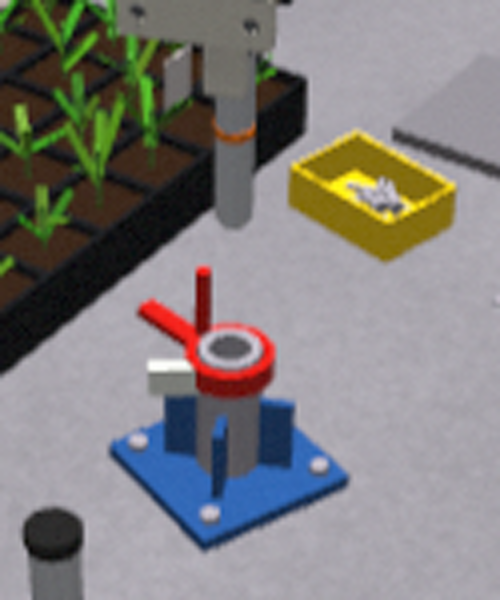

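```bash
python3 - <<'E'
from h import *
from plant import snapshot
import cv2
o=show(); s=snapshot("wrist")
c=lambda p:(np.array(p)-[285,100]+.5)*4-.5
for z in(.188,.248,.254):
  P=np.array([.5896,-.1563,z]); print(z,"side crop",c(proj("side",P)),"wrist crop",(wproj(o,s,P)-[270,170]+.5)*6-.5)
for P in([.5896,-.1563,.1],[.613,-.161,.144]): print(c(proj("side",P)),(wproj(o,s,P)-[270,170]+.5)*6-.5)
cv2.imwrite("pics/w7.png",cv2.resize(s["image"][170:270,270:370],None,fx=6,fy=6,interpolation=cv2.INTER_CUBIC))
E
```

```text
8.825 [ 0.5898 -0.1553  0.2604] [-179.9975    0.0324 -159.9054] F [-0.7414 -0.169  -0.9642] M [ 0.0293  0.0262 -0.0163] 0.025236543258900245 [  3.5709  12.6337  -2.6749  -0.0071 -74.6596 -73.4744]
0.188 side crop [232.2914 225.4507] wrist crop [310.5134 432.2196]
0.248 side crop [234.2429 134.2514] wrist crop [309.1347 607.9485]
0.254 side crop [234.4459 124.7646] wrist crop [308.9527 631.1454]
[229.6653 348.1764] [311.7047 280.3763]
[202.9223 270.9971] [214.472  500.6484]
```

View pics/w7.png

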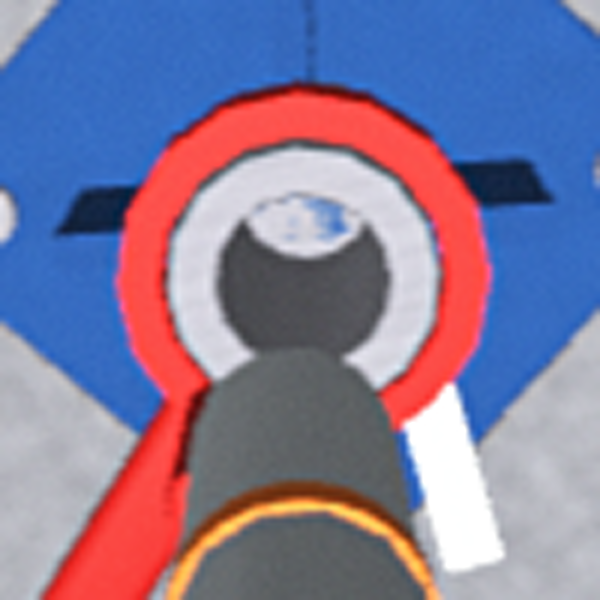

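```bash
python3 - <<'E'
from h import *
from plant import snapshot
import cv2
o=show(); s=snapshot("wrist")
a=np.linspace(0,2*np.pi,181)
def circ(c,r):
  return np.array([(wproj(o,s,[c[0]+r*np.cos(t),c[1]+r*np.sin(t),c[2]])-[270,170]+.5)*6-.5 for t in a])
for n,c,r in(("leg bottom10.0",[.5896,-.1563,.188],.010),("leg 11",[.5896,-.1563,.188],.011),("rim out",[.5896,-.1563,.1],.02),("rim in",[.5896,-.1563,.1],.0125)):
  q=circ(c,r); print(n,q.min(0),q.max(0))
im=s["image"].copy()
E
```

```text
8.875 [ 0.5898 -0.1555  0.2604] [-179.9954    0.0281 -159.9115] F [-0.147  -0.0029 -1.6347] M [ 0.0433 -0.0157  0.008 ] 0.0247884228056944 [  3.5603  12.6381  -2.6724  -0.0037 -74.6614 -73.4708]
leg bottom10.0 [219.7844 342.9716] [403.4948 520.9269]
leg 11 [210.5991 333.8997] [412.6806 529.6541]
rim out [173.7489 142.3194] [451.4105 415.5485]
rim in [225.8091 194.7204] [399.3475 365.4684]
```

The leg and sleeve line up in the wrist view, both about 1.2 mm off nominal in the same direction. I'll lower to just above the rim.

```bash
python3 -m pendant '[[0,0,0.03,0,0,0,-1],[0,0,0.055,0,0,0,-1],[0,0,0.072,0,0,0,-1],[0,0,0.08,0,0,0,-1],[0,0,0.08,0,0,0,-1]]'; python3 - <<'E'
from h import *
from plant import snapshot
import cv2
o=show(); s=snapshot("wrist");t=snapshot("side")["image"]
a=cv2.resize(s["image"][170:300,250:390],None,fx=3,fy=3,interpolation=cv2.INTER_CUBIC)
b=cv2.resize(t[130:230,305:380],None,fx=5,fy=5,interpolation=cv2.INTER_CUBIC)
c=np.zeros((500,800,3),np.uint8);c[:a.shape[0],:420]=a;c[:,425:800]=b
cv2.imwrite("pics/w8.png",c)
E
```

```text
clock: 9.55
tool_pos: [0.5898, -0.1562, 0.18]
orientation: [-180.0, -0.0, -160.0]
force: [-0.0, 0.4, -1.5]
opening: 0.0251
9.55 [ 0.5898 -0.1562  0.18  ] [-179.9984   -0.0237 -159.9773] F [-0.0271  0.3952 -1.491 ] M [ 0.0032  0.0035 -0.0259] 0.02511804123838746 [  3.495   15.3426  -9.6592   0.0091 -65.0205 -73.4761]
```

View pics/w8.png

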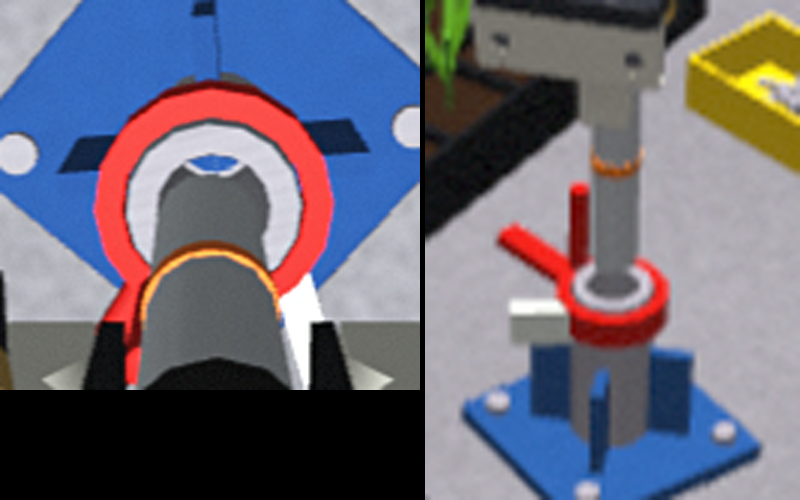

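```bash
python3 -m pendant '[[-0.0005,0,0.004,0,0,0,-1],[-0.0005,0,0.008,0,0,0,-1],[-0.0005,0,0.012,0,0,0,-1],[-0.0005,0,0.015,0,0,0,-1],[-0.0005,0,0.015,0,0,0,-1]]'; python3 - <<'E'
from h import *
from plant import snapshot
import cv2
o=show(); s=snapshot("wrist");t=snapshot("side")["image"]
a=cv2.resize(s["image"][170:300,250:390],None,fx=3,fy=3,interpolation=cv2.INTER_CUBIC)
b=cv2.resize(t[130:230,305:380],None,fx=5,fy=5,interpolation=cv2.INTER_CUBIC)
c=np.zeros((500,800,3),np.uint8);c[:a.shape[0],:420]=a;c[:,425:800]=b
cv2.imwrite("pics/w9.png",c)
E
```

```text
clock: 10.28
tool_pos: [0.5901, -0.156, 0.1647]
orientation: [180.0, -0.0, -160.0]
force: [0.3, 0.3, -1.6]
opening: 0.0248
10.275 [ 0.5901 -0.156   0.1647] [ 179.9858   -0.0347 -159.9864] F [ 0.2891  0.2927 -1.6133] M [0.0995 0.0539 0.023 ] 0.02480148660041269 [  3.5064  16.0193 -10.8199  -0.0042 -63.1981 -73.491 ]
```

View pics/w9.png

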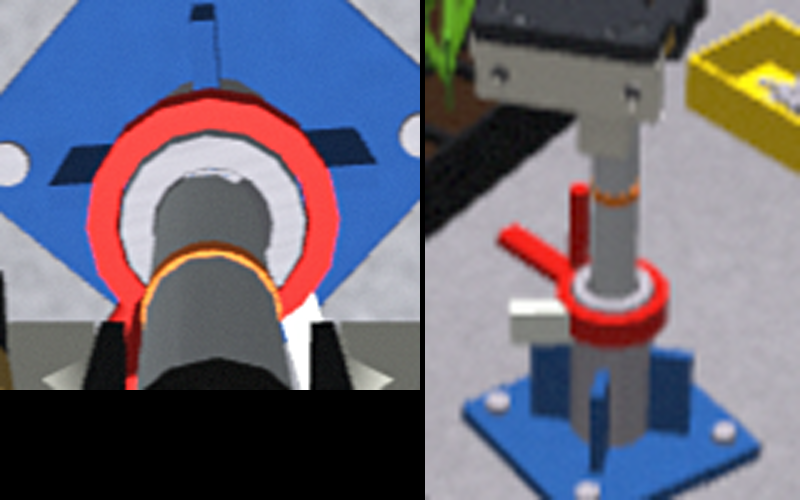

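```bash
python3 -m pendant '[[0,0,0.005,0,0,0,-1],[0,0,0.012,0,0,0,-1],[0,0,0.02,0,0,0,-1],[0,0,0.028,0,0,0,-1],[0,0,0.036,0,0,0,-1],[0,0,0.042,0,0,0,-1],[0,0,0.042,0,0,0,-1]]'; python3 - <<'E'
from h import *
from plant import snapshot
import cv2
o=show(); s=snapshot("wrist");t=snapshot("side")["image"]
a=cv2.resize(s["image"][170:300,250:390],None,fx=3,fy=3,interpolation=cv2.INTER_CUBIC)
b=cv2.resize(t[130:230,305:380],None,fx=5,fy=5,interpolation=cv2.INTER_CUBIC)
c=np.zeros((500,800,3),np.uint8);c[:a.shape[0],:420]=a;c[:,425:800]=b
cv2.imwrite("pics/w10.png",c)
E
```

```text
clock: 11.25
tool_pos: [0.5898, -0.156, 0.1224]
orientation: [180.0, -0.1, -160.0]
force: [-0.0, 0.1, -1.4]
opening: 0.0249
11.25 [ 0.5898 -0.156   0.1224] [ 179.9772   -0.0632 -159.9875] F [-0.0424  0.0976 -1.3839] M [ 0.1772  0.0673 -0.0136] 0.02486301876900915 [  3.5035  18.0449 -13.9123  -0.0046 -58.1099 -73.4886]
```

View pics/w10.png

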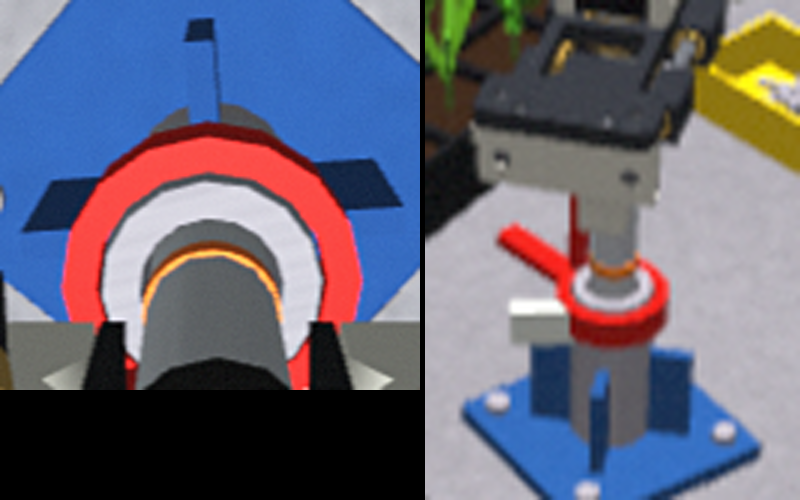

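```bash
python3 -m pendant '[[0,0,0.004,0,0,0,-1],[0,0,0.008,0,0,0,-1],[0,0,0.0102,0,0,0,-1],[0,0,0.0102,0,0,0,-1],[0,0,0.0102,0,0,0,-1]]'; python3 - <<'E'
from h import *
from plant import snapshot
import cv2
o=show(); s=snapshot("wrist");t=snapshot("side")["image"]
a=cv2.resize(s["image"][200:300,270:370],None,fx=4,fy=4,interpolation=cv2.INTER_CUBIC)
b=cv2.resize(t[150:210,320:368],None,fx=8,fy=8,interpolation=cv2.INTER_CUBIC)
c=np.zeros((480,790,3),np.uint8);c[:400,:400]=a;c[:,405:789]=b
cv2.imwrite("pics/w11.png",c)
f=lambda p:(np.array(p)-[270,200]+.5)*4-.5
g=lambda p:(np.array(p)-[320,150]+.5)*8-.5+np.array([405,0])
P=[.5896,-.1563]
dirx=np.array([-.94,.342])*-1
for z in(.1,.106):
  e=np.array([(wproj(o,s,[P[0]+.0112*np.cos(t),P[1]+.0112*np.sin(t),z])) for t in np.linspace(0,6.28,90)]); print(z,"wrist ring", f(e.min(0)),f(e.max(0)))
  e=np.array([(proj("side",[P[0]+.0112*np.cos(t),P[1]+.0112*np.sin(t),z])) for t in np.linspace(0,6.28,90)]); print(z,"side ring", g(e.min(0)),g(e.max(0)))
for r in(.0125,.02):
  e=np.array([(wproj(o,s,[P[0]+r*np.cos(t),P[1]+r*np.sin(t),.1])) for t in np.linspace(0,6.28,90)]); print(r,"wrist rim", f(e.min(0)),f(e.max(0)))
  e=np.array([(proj("side",[P[0]+r*np.cos(t),P[1]+r*np.sin(t),.1])) for t in np.linspace(0,6.28,90)]); print(r,"side rim", g(e.min(0)),g(e.max(0)))
E
```

```text
clock: 11.98
tool_pos: [0.5903, -0.156, 0.1129]
orientation: [-180.0, 0.0, -160.0]
force: [-0.8, 0.8, -1.8]
opening: 0.025
11.975 [ 0.5903 -0.156   0.1129] [-179.9995    0.0024 -159.9849] F [-0.7705  0.7962 -1.7574] M [0.0895 0.0233 0.0068] 0.025003930861015027 [  3.504   18.5403 -14.5693  -0.0003 -56.8879 -73.4888]
0.1 wrist ring [124.6486 197.5037] [300.1501 364.5546]
0.1 side ring [547.4705 274.1603] [622.2296 319.865 ]
0.106 wrist ring [122.1703 210.5422] [302.7659 382.0288]
0.106 side ring [547.6868 258.2245] [622.697  303.8657]
0.0125 wrist rim [114.4674 187.5367] [310.3346 373.9853]
0.0125 side rim [543.135  271.5461] [626.5727 322.5563]
0.02 wrist rim [ 55.6607 129.4243] [369.1147 427.8417]
0.02 side rim [518.1266 256.5435] [651.6381 338.167 ]
```

View pics/w11.png

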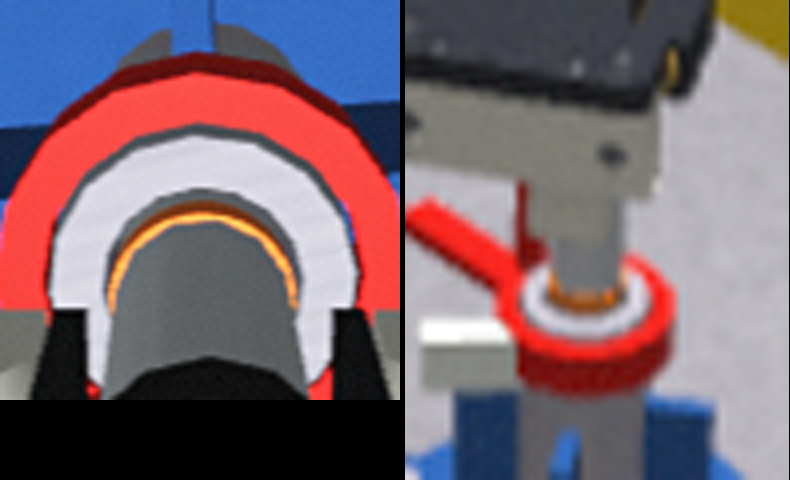

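```bash
python3 - <<'E'
from h import *
from plant import snapshot
import cv2
o=show();t=snapshot("side")["image"];s=snapshot("wrist")
f=14
b=cv2.resize(t[176:206,328:360],None,fx=f,fy=f,interpolation=cv2.INTER_CUBIC)
g=lambda p:(np.array(p)-[328,176]+.5)*f-.5
a=cv2.resize(s["image"][235:275,285:335],None,fx=9,fy=9,interpolation=cv2.INTER_CUBIC)[:, :340]
c=np.zeros((420,800,3),np.uint8);c[:360,:340]=a;c[:,345:345+32*f]=b
cv2.imwrite("pics/w12.png",c)
P=[.5896,-.1563]
for r,z in((.0112,.1),(.0112,.103),(.0125,.1),(.02,.1)):
  e=np.array([proj("side",[P[0]+r*np.cos(t),P[1]+r*np.sin(t),z]) for t in np.linspace(0,6.28,90)]); print(r,z, g(e.min(0))+[345,0],g(e.max(0))+[345,0])
E
```

```text
12.075 [ 0.5903 -0.156   0.113 ] [-179.9953    0.0109 -159.986 ] F [-0.29    0.5867 -1.6216] M [0.1044 0.1052 0.0153] 0.024590954807629413 [  3.503   18.5335 -14.5657   0.0017 -56.889  -73.4899]
0.0112 0.1 [482.6984 116.1556] [613.5268 196.1387]
0.0112 0.103 [482.8873 102.2349] [613.9351 182.1629]
0.0125 0.1 [475.1113 111.5807] [621.1273 200.8486]
0.02 0.1 [431.3465  85.3261] [664.9917 228.1673]
```

View pics/w12.png

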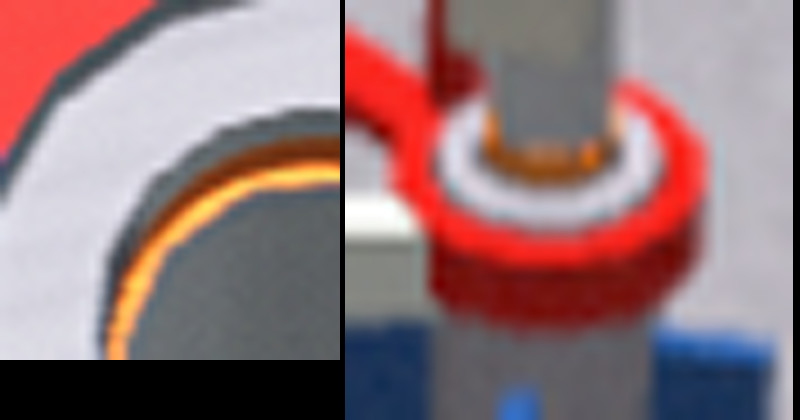

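```bash
python3 - <<'E'
from h import *
import cv2
def prof(fn,u0,v0,v1,hw=2):
    im=cv2.imread(fn).astype(float); 
    col=im[v0:v1,int(round(u0))-hw:int(round(u0))+hw+1].mean(1)
    w=col[:,2]-col[:,0]; w=np.clip(w-25,0,None)
    return (w*np.arange(v0,v1)).sum()/w.sum(), np.round(w)
def pred(P,z,r=.0113):
    e=np.array([proj("side",[P[0]+r*np.cos(t),P[1]+r*np.sin(t),z]) for t in np.linspace(0,6.28,180)]); i=e[:,1].argmax(); return e[i]
P0=[.4953,.137];u=pred(P0,.073);m,w=prof("pics/side0.png",u[0],int(u[1])-6,int(u[1])+7);print("leg0",u,m,w)
P1=[.5896,-.156]
u=pred(P1,.251);m,w=prof("pics/s6.png",u[0],int(u[1])-6,int(u[1])+7);print("s6",u,m,w, (pred(P1,.256)-u)/5)
E
```

```text
leg0 [297.16301153 290.69706295] 289.96494845360826 [  0.   0.   0.   0.   0.  40. 121.  33.   0.   0.   0.   0.   0.]
s6 [343.13297717 134.82504865] 134.08913043478262 [  0.   0.   0.   0.   0.  34. 100.  50.   0.   0.   0.   0.   0.] [ 0.00850126 -0.39780413]
```

```bash
python3 -m pendant '[[0.0004,0,0.0009,0,0,0,-1],[0.0004,0,0.0009,0,0,0,-1],[0.0004,0,0.0009,0,0,0,-1]]'; python3 - <<'E'
from h import *
o=show()
E
```

```text
clock: 12.55
tool_pos: [0.5899, -0.1562, 0.112]
orientation: [-180.0, 0.0, -160.0]
force: [0.0, -0.8, -1.8]
opening: 0.0248
12.55 [ 0.5899 -0.1562  0.112 ] [-179.9987    0.0009 -159.9865] F [ 0.0446 -0.8342 -1.7623] M [ 0.0841 -0.0357 -0.0205] 0.02481579174722697 [  3.4911  18.5609 -14.6753   0.0012 -56.7626 -73.4783]
```

```bash
python3 -m pendant '[[0,0,0,0,0,-0.08,-1],[0,0,0,0,0,-0.16,-1],[0,0,0,0,0,-0.24,-1],[0,0,0,0,0,-0.32,-1],[0,0,0,0,0,-0.38,-1],[0,0,0,0,0,-0.44,-1],[0,0,0,0,0,-0.5,-1],[0,0,0,0,0,-0.56,-1],[0,0,0,0,0,-0.62,-1],[0,0,0,0,0,-0.68,-1]]'; python3 - <<'E'
from h import *
from plant import snapshot
import cv2
o=show(); s=snapshot("wrist")["image"];t=snapshot("side")["image"]
a=cv2.resize(s[180:330,250:390],None,fx=3,fy=3,interpolation=cv2.INTER_CUBIC)
b=cv2.resize(t[140:230,305:378],None,fx=5,fy=5,interpolation=cv2.INTER_CUBIC)
c=np.zeros((450,800,3),np.uint8);c[:,:420]=a;c[:,425:790]=b
cv2.imwrite("pics/w13.png",c)
E
```

```text
clock: 13.8
tool_pos: [0.5897, -0.1575, 0.1121]
orientation: [-180.0, -0.1, -120.9]
force: [0.1, -6.5, -3.1]
opening: 0.0249
13.8 [ 0.5897 -0.1575  0.1121] [-179.9748   -0.0865 -120.9401] F [ 0.1334 -6.4681 -3.0729] M [-2.2047  0.0087 -0.1082] 0.024877880106882296 [  3.4223  18.5676 -14.6881   0.1024 -56.7723 -34.4186]
```

View pics/w13.png

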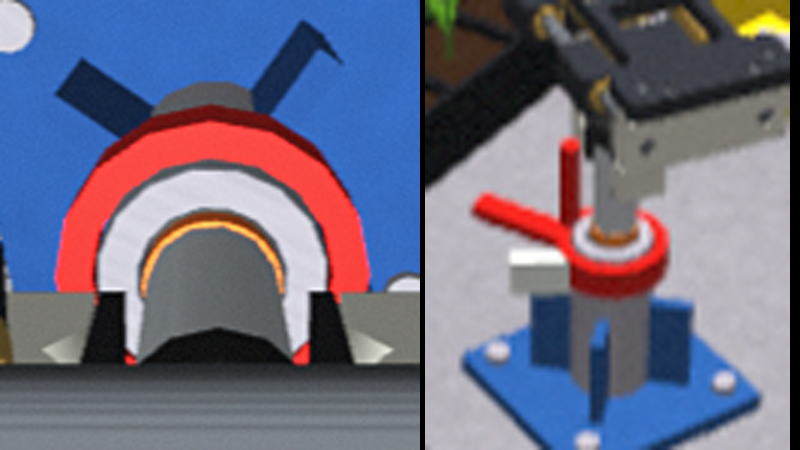

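```bash
python3 -m pendant '[[0,0,0,0,0,-0.06,-1],[0,0,0,0,0,-0.12,-1],[0,0,0,0,0,-0.18,-1],[0,0,0,0,0,-0.24,-1],[0,0,0,0,0,-0.3,-1],[0,0,0,0,0,-0.36,-1],[0,0,0,0,0,-0.4,-1],[0,0,0,0,0,-0.43,-1]]'; python3 - <<'E'
from h import *
from plant import snapshot
import cv2
o=show(); s=snapshot("wrist")["image"];t=snapshot("side")["image"]
a=cv2.resize(s[180:330,250:390],None,fx=3,fy=3,interpolation=cv2.INTER_CUBIC)
b=cv2.resize(t[140:230,305:378],None,fx=5,fy=5,interpolation=cv2.INTER_CUBIC)
c=np.zeros((450,800,3),np.uint8);c[:,:420]=a;c[:,425:790]=b
cv2.imwrite("pics/w14.png",c)
E
```

```text
clock: 14.9
tool_pos: [0.5902, -0.1574, 0.1122]
orientation: [-180.0, -0.1, -96.3]
force: [1.8, -5.5, -3.0]
opening: 0.025
14.9 [ 0.5902 -0.1574  0.1122] [-179.9599   -0.082   -96.3395] F [ 1.7649 -5.5011 -2.9533] M [-2.091  -0.5009 -0.1037] 0.0250454059137178 [  3.4282  18.5753 -14.6676   0.1047 -56.7316  -9.8251]
```

View pics/w14.png

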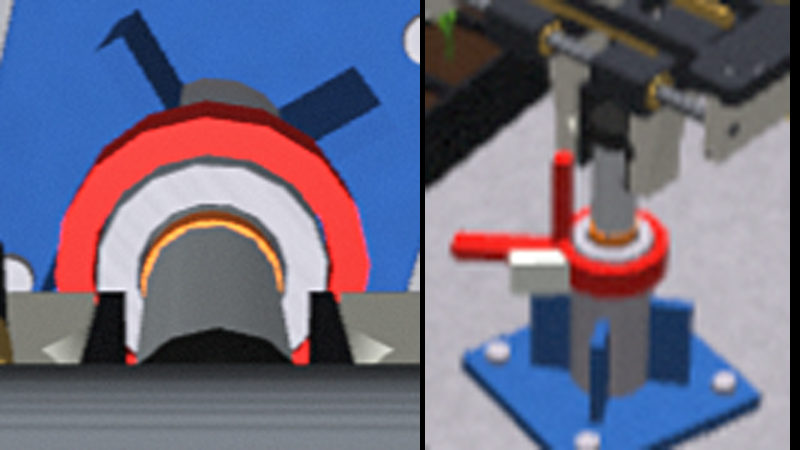

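```bash
python3 -m pendant '[[0,0,0,0,0,-0.02,-1],[0,0,0,0,0,-0.04,-1],[0,0,0,0,0,-0.06,-1],[0,0,0,0,0,-0.07,-1]]'; python3 -c "
from h import *
show()"
```

```text
clock: 15.5
tool_pos: [0.5902, -0.1574, 0.1122]
orientation: [-180.0, -0.1, -92.4]
force: [1.0, -6.1, -1.9]
opening: 0.0252
15.5 [ 0.5902 -0.1574  0.1122] [-179.961    -0.079   -92.3696] F [ 1.0097 -6.1294 -1.9066] M [-1.9681 -0.4732 -0.1437] 0.02518626922993385 [  3.4297  18.5741 -14.6654   0.0987 -56.7298  -5.8534]
```

Not at the stop yet, as the force is unchanged. I'll keep going in small steps.

```bash
python3 -m pendant '[[0,0,0,0,0,-0.02,-1],[0,0,0,0,0,-0.04,-1],[0,0,0,0,0,-0.05,-1],[0,0,0,0,0,-0.05,-1]]'; python3 -c "
from h import *
show()"
```

```text
clock: 16.0
tool_pos: [0.5904, -0.1575, 0.1122]
orientation: [-180.0, -0.1, -89.5]
force: [2.9, -6.5, -2.8]
opening: 0.0252
16.0 [ 0.5904 -0.1575  0.1122] [-179.9578   -0.0959  -89.5227] F [ 2.8767 -6.5272 -2.752 ] M [-2.3905 -0.6061 -0.1722] 0.025162617005588347 [  3.4213  18.5806 -14.6607   0.1172 -56.7216  -3.0083]
```

```bash
python3 -m pendant '[[0,0,0,0,0,-0.02,-1],[0,0,0,0,0,-0.04,-1],[0,0,0,0,0,-0.04,-1]]'; python3 - <<'E'
from h import *
from plant import snapshot
import cv2
o=show(); s=snapshot("wrist")["image"];t=snapshot("side")["image"]
a=cv2.resize(s[180:330,250:390],None,fx=3,fy=3,interpolation=cv2.INTER_CUBIC)
b=cv2.resize(t[140:230,305:378],None,fx=5,fy=5,interpolation=cv2.INTER_CUBIC)
c=np.zeros((450,800,3),np.uint8);c[:,:420]=a;c[:,425:790]=b
cv2.imwrite("pics/w15.png",c)
E
```

```text
clock: 16.38
tool_pos: [0.5907, -0.158, 0.1123]
orientation: [-179.9, -0.1, -87.2]
force: [3.6, -9.0, -4.9]
opening: 0.0252
16.375 [ 0.5907 -0.158   0.1123] [-179.9331   -0.1308  -87.2277] F [ 3.5778 -8.9679 -4.9118] M [-3.3223 -0.9896 -0.2628] 0.025176014918171334 [  3.3985  18.586  -14.6509   0.1574 -56.6977  -0.7125]
```

View pics/w15.png

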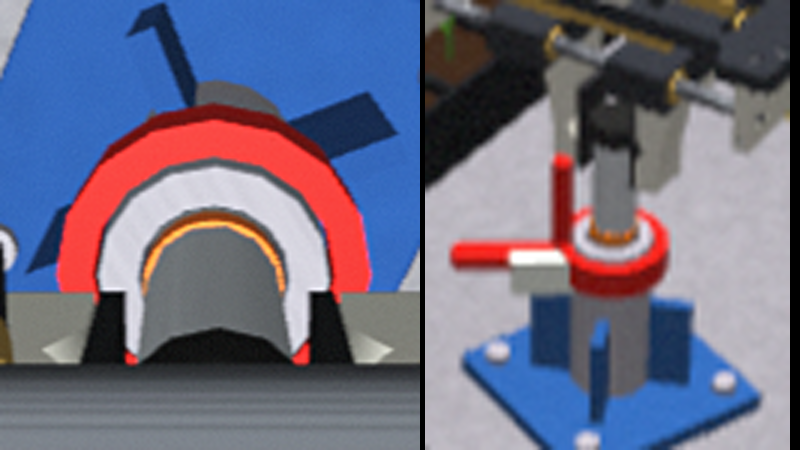

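```bash
python3 -m pendant '[[0,0,0,0,0,-0.02,-1],[0,0,0,0,0,-0.03,-1],[0,0,0,0,0,-0.03,-1]]'; python3 - <<'E'
from h import *
from plant import snapshot
import cv2
o=show(); t=snapshot("side")["image"];p=snapshot("top")["image"]
b=cv2.resize(t[140:230,305:378],None,fx=5,fy=5,interpolation=cv2.INTER_CUBIC)
a=cv2.resize(p[190:270,335:415],None,fx=5,fy=5,interpolation=cv2.INTER_CUBIC)
c=np.zeros((450,790,3),np.uint8);c[:,425:790]=b;c[:400,:400]=a
cv2.imwrite("pics/s16.png",c)
cv2.imwrite("pics/s16f.png",t)
P1=[.5899,-.1565]
from scipy.ndimage import gaussian_filter1d
for z in (.1,.103,.106):
    e=np.array([proj("side",[P1[0]+.0113*np.cos(q),P1[1]+.0113*np.sin(q),z]) for q in np.linspace(0,6.28,180)]);i=e[:,1].argmax();print(z,e[i])
u=e[i]
col=t[175:200,341:346].astype(float).mean(1);print([(175+k,int(x[2]-x[0])) for k,x in enumerate(col)])
# post and arm tip closed predictions
for ang in(.9,.95,1.0):
    d=np.radians(-20.8)+ang
    f=lambda r,z:(proj("side",[.5896+r*np.cos(d),-.1563+r*np.sin(d),z])-[305,140]+.5)*5-.5+[425,0]
    print(ang,f(.078,.087),f(.024,.144))
E
```

```text
clock: 16.85
tool_pos: [0.5909, -0.1583, 0.1124]
orientation: [-179.9, -0.2, -85.5]
force: [4.9, -10.2, -4.9]
opening: 0.0253
16.85 [ 0.5909 -0.1583  0.1124] [-179.9194   -0.1593  -85.5212] F [  4.9451 -10.1776  -4.9089] M [-3.8779 -1.2603 -0.2218] 0.025338991337174696 [  3.3824  18.5939 -14.6443   0.1888 -56.6783   0.9929]
0.1 [341.9778 189.484 ]
0.103 [341.9991 188.4857]
0.106 [342.0205 187.4841]
[(175, -3), (176, -3), (177, -4), (178, -4), (179, -4), (180, -4), (181, -3), (182, -4), (183, -4), (184, -3), (185, -3), (186, 60), (187, 125), (188, 92), (189, 19), (190, -6), (191, -5), (192, 62), (193, 183), (194, 198), (195, 102), (196, 105), (197, 100), (198, 103), (199, 51)]
0.9 [451.5444 248.4543] [562.6972 158.1083]
0.95 [450.817  253.3966] [562.5477 159.6157]
1.0 [450.4879 258.3703] [562.526  161.1276]
```

View pics/s16.png

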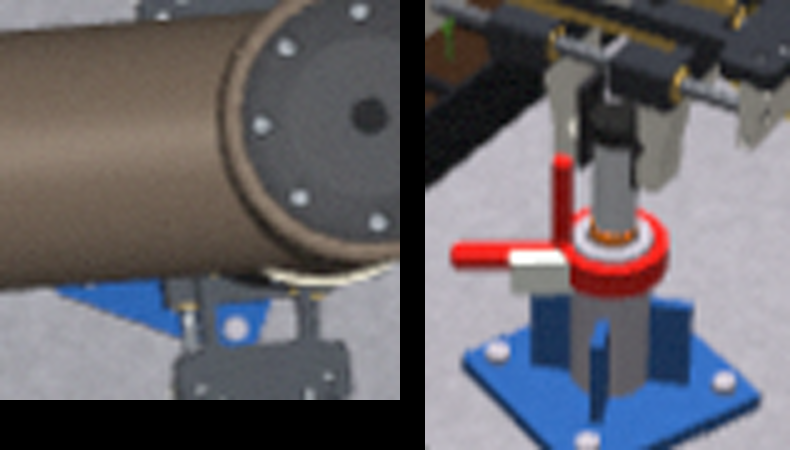

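```bash
python3 -m pendant '[[-0.001,0.0005,0,0,0,0,-1],[-0.002,0.001,0,0,0,-0.02,-1],[-0.002,0.001,0,0,0,-0.03,-1],[-0.002,0.001,0,0,0,-0.03,-1]]'; python3 - <<'E'
from h import *
from plant import snapshot
import cv2
o=show(); t=snapshot("side")["image"];s=snapshot("wrist")["image"]
t0=cv2.imread("pics/s16f.png")
f=lambda t:cv2.resize(t[178:202,305:345],None,fx=10,fy=10,interpolation=cv2.INTER_CUBIC)
a=cv2.resize(s[235:285,290:350],None,fx=6.5,fy=6.5,interpolation=cv2.INTER_CUBIC)
c=np.zeros((490,800,3),np.uint8);c[:240,:400]=f(t);c[245:485,:400]=f(t0);c[:a.shape[0],405:405+a.shape[1]]=a
cv2.imwrite("pics/s17.png",c)
col=t[175:200,341:346].astype(float).mean(1);print([(175+k,int(x[2]-x[0])) for k,x in enumerate(col) if 185<175+k<191])
E
```

```text
clock: 17.45
tool_pos: [0.5907, -0.1576, 0.1127]
orientation: [-179.8, -0.3, -83.8]
force: [7.8, -15.9, -7.8]
opening: 0.0249
17.45 [ 0.5907 -0.1576  0.1127] [-179.8362   -0.2566  -83.814 ] F [  7.7998 -15.8501  -7.7624] M [-6.2296 -2.4622 -0.4791] 0.02487574959411369 [  3.5209  18.4737 -14.8177   0.2981 -56.5334   2.5015]
[(186, 54), (187, 120), (188, 88), (189, 17), (190, -6)]
```

View pics/s17.png

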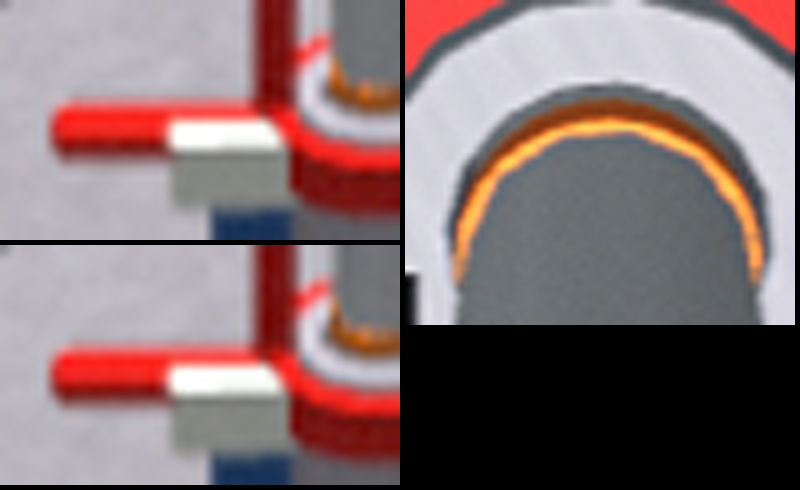

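```bash
python3 -m pendant '[[0,0,0.0007,0,0,0,-1],[0,0,0.0007,0,0,0,-1],[0,0,0.0007,0,0,0,-1]]'; python3 - <<'E'
from h import *
from plant import snapshot
import cv2
o=show(); t=snapshot("side")["image"];s=snapshot("wrist")["image"]
col=t[175:200,341:346].astype(float).mean(1);w=[(175+k,x[2]-x[0]) for k,x in enumerate(col) if 185<175+k<191];print(np.round(w));
print(sum(v*max(x-25,0) for v,x in w)/sum(max(x-25,0) for v,x in w))
f=lambda t:cv2.resize(t[170:202,305:365],None,fx=9,fy=9,interpolation=cv2.INTER_CUBIC)
a=cv2.resize(s[235:285,290:330],None,fx=6,fy=6,interpolation=cv2.INTER_CUBIC)
c=np.zeros((300,800,3),np.uint8);c[:288,:540]=f(t);c[:,550:790]=a
cv2.imwrite("pics/s18.png",c)
E
```

```text
clock: 17.92
tool_pos: [0.591, -0.158, 0.1124]
orientation: [-179.8, -0.3, -83.8]
force: [7.5, -17.4, -5.3]
opening: 0.025
17.925 [ 0.591  -0.158   0.1124] [-179.8021   -0.2882  -83.8231] F [  7.535  -17.4079  -5.3087] M [-6.634  -2.3742 -0.4887] 0.025016144991175264 [  3.5003  18.496  -14.8427   0.3344 -56.4506   2.4929]
[[186.  61.]
 [187. 127.]
 [188.  92.]
 [189.  19.]
 [190.  -6.]]
187.14814814814815
```

View pics/s18.png

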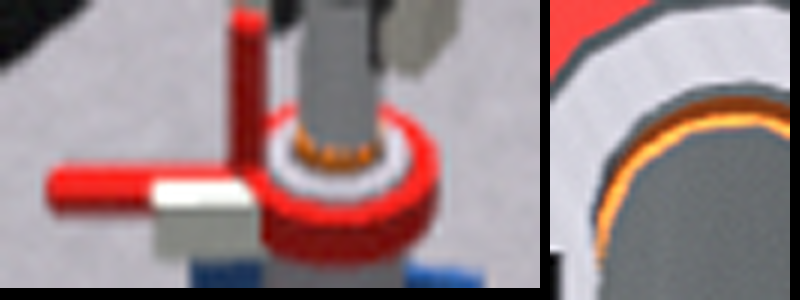

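```bash
python3 -c "
from h import *
show()
from plant import ctrl
print(ctrl.close_job())"
```

```text
18.025 [ 0.591  -0.1579  0.1124] [-179.8061   -0.2856  -83.8228] F [  7.1489 -17.9238  -5.3709] M [-6.6668 -2.4475 -0.4956] 0.025002803442759947 [  3.5007  18.4971 -14.8423   0.3314 -56.454    2.4944]
the job is handed in; nothing more can be done
None
```

I took the 22 mm leg out of its block and lowered it into the sleeve to its mark. Then I turned the gripper so a finger pushed the red lever round to its cheek. I handed the job in at about 18 s, still gripping the leg and pressing the lever.

- **Leg height:** the final tool height puts the ring's lower edge about 0.2 mm above the rim. The side picture suggested up to about 0.8 mm high, but its pixels are too coarse to settle it. My last 0.7 mm downward correction moved the tool by only 0.3 mm, and the ring did not visibly move.
- **Lever:** it is against the cheek. Its picture did not change between two pushes while the total force on the tool rose from about 12 to 19 N and the twist about the leg from 0.22 to 0.48 Nm, so I take it to be at its stop.
- **Grip:** the opening reads 25 mm, not 22 mm, so the fingers are probably holding the rubber foot. I gripped 6 mm lower than advised (91 mm up the leg, not 98 mm) to try to clear the foot, but the reading stayed the same. There was no sign of slipping.
- **Other things:** I kept clear of the other two legs and the bystanders, but did not check them again in a final overall picture.

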